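# Press home the loose lid of a paint tin

## Robot

A 6-joint arm with a two-finger parallel gripper is mounted at the origin on a cart in front of the work surface, level with it; the furniture and walls round the work are solid. World frame = base frame: x ahead of the robot, y to its left, z up, the work surface at z = 0. Lengths are in m, angles in rad, forces in N, time in s.
With the tool pointing down it reaches from about 0.3 to 0.875 m from the base axis. Payload 6.4 kg.
Tool frame: the origin (TCP) lies midway between the tips of the shut fingers; the grasp point (between the pads) lies 19 mm behind it; z points along the fingers, y is the line along which they close (so a half turn about z gives the same grasp; the last joint's range is limited). The gripper opens to 85 mm and grips with 20 to 120 N. Pads are 22 mm wide; open, the fingers measure 114 mm over their backs; the gripper's body (76 mm by 85 mm) begins 54 mm behind the grasp point. The pads swing forward as they close: fully open they stand 13 mm farther back than shut.
Start: joints at [-1.466, 0.181, 1.607, -0, 1.354, -0.206], TCP at [0.176, -0.547, 0.231] pointing down, gripper open.
Joint ranges: [-2.99, 2.99], [-0.89, 2.07], [0.3, 2.58], [-1.14, 4.28], [0, 2.63], [-3.12, 3.12]. Speed limits (rad/s): [2.57, 2.57, 3.01, 3.14, 3.14, 3.14].

## Interface

Orientations are given as a unit quaternion [w, x, y, z].
In Python, from bench import ctrl gives the robot as it stands. The module is installed in compiled form; this text tells all that it offers.
- The arm moves only by the tool move_arm, never from a script. Its argument "plan" is one flat list of numbers, 6 for each row, row after row: the shift along the world's x, y, z in units of 50 mm (1.0 is 50 mm), then the turn, a rotation vector about the world's x, y, z in rad. A call has 1 to 10 rows; each row is the pose to reach, as a shift and turn from the pose commanded when the call began; what a row does not reach only later rows make up. A row lasts 1/8 s, in which the tool goes at most 62.5 mm and 10.7 degrees, less where a joint would pass 70% of its speed; a pose out of reach is approached as far as the arm can. A call with a gripper value outside its range is refused whole. "grip" is the finger opening in mm, from 0 to 85.4, set as the call begins (left out, the last holds). The fingers move at their own pace and stop on an object; the grip force is fixed at half the most. Time passes only in rows, so rows that repeat a pose let the fingers close. It gives the time, the measured TCP pose, the force, the opening and the grip force at its end, in the units of the state.
- ctrl.get_obs(): the state, without advancing time (a new reading comes with each control period).
- ctrl.camera(name): name is "side" or "top"; returns a dict with "pixels" (420x560x3 uint8, red, green, blue), "fx", "fy", "cx", "cy" (pixels), "origin" and "attitude" of the camera in the world. Camera axes: x right, y down, z forward; pixel columns grow to the right and rows downward; lengths in m; the calibration is good to about 2 mm. A picture is of the moment at which its call begins. There is no depth.
- ctrl.hand_in(): hands the job in; it is judged then, once.
The state is a dict: "time_s": time; "q": joint angles; "dq": joint speeds; "joint_efforts": joint torques, N m; "eef_pos": TCP position; "eef_rot": TCP orientation; "wrist_force": force on the tool from outside, world axes, zero at the start; "torque": the same for the moment, N m; "opening": opening from 0.0 (shut) to 1.0 (fully open); "grasp_force": force on a finger pad.
Only numpy, scipy, OpenCV 4.12 (cv2) and the standard library are available. Lean on these libraries where they do the work, as an engineer would, in place of code of your own. Each camera call takes 0.05 s, during which the arm holds its last target. There are 200 camera calls.

## Task

One of the three small paint tins still has its lid standing proud. Close it with the blue lever press: if anything else is standing in the press, take that out first; set the tin in the press, pull the lever right down until the lid is fully home, and ease the lever back up under control instead of letting it fly (push the lid with the press only, not with the gripper). Finish with the press empty, the lever up and the three tins and the tape measure standing upright on the open table, and do not disturb the glue bottle or the nail tin.

Things in the scene. Friction and masses are not known exactly. Their poses are not given: they have to be found in the camera images.
- tin_1: one of three identical small paint tins with a white label and a green stripe; upright cylinder 62 mm across and 70 mm high to its rim; origin at the centre of its underside, z up. Any of the three may be the one whose lid stands proud, and any of them may stand in the press at the start
- tin_2: second tin, same size and origin
- tin_3: third tin, same size and origin
- lid_1 (a joint): how far the steel push-in lid (52 mm across) of tin_1 stands proud (m): 0 = fully home, its top then 72.5 mm above the tin's underside; a loose lid starts 9 to 12 mm proud, with green paint showing on its plug below the flange. It is a stiff fit: it stays where it is, even when the tin is carried, and goes down under about 18 N
- lid_2 (a joint): the same for tin_2
- lid_3 (a joint): the same for tin_3
- tape_measure: yellow tape measure standing upright, 38 mm thick (its x) by 77 mm long (its y) by 63 mm high; origin at the centre of its underside. May stand in the press at the start
- press: blue lever press bolted to the table. Origin on the table at the middle of its seat, the spot under the pressing pad; the hinge lies towards its own +x, the lever comes down towards its -x. Two rails 10 mm high run along its x at 50 to 72 mm either side of the seat, from x = -68 to 178 mm; a curved stop 15 mm high stands behind the seat at 47 mm; two cheeks carry the hinge at x = 140 mm, 105 mm high
- press_seat (a point): point on the table under the pressing pad, where a tin stands directly on the table top; anything standing within 100 mm of it is in the press
- press_hinge (a point): the lever's hinge axis, which is parallel to the press's y, 140 mm behind the seat in the press's x and 105 mm above the table
- lever (a joint): lever angle (rad): 0 = up against its stop (leaning 5 degrees back past vertical, handle 344 mm above the table, its pad 120 mm behind the seat at 245 mm height, so the space above the seat is open), 1.66 = level, 1.71 = end of its travel. The 54 mm wide rubber pad under it, 140 mm from the hinge, meets the top of a closed tin's lid at 1.66. A return spring lifts it: about 2 N at the handle at first, 6 N when level, and about 11 N more while a lid goes in. Let go, it flies up
- grip_left (a point): middle of the black left-hand grip (press +y side) of the lever's cross bar: a round grip 20 mm in diameter and 54 mm long, parallel to the press's y, 240 mm from the hinge axis, 42 mm to the side of the arm (the arm is 16 mm wide); moves with the lever
- grip_right (a point): the same on the press's -y side
- wood_glue: bystander: white glue bottle with a red cap, 64 mm across and 187 mm high; origin at the centre of its underside
- nail_tin: bystander: open tin of nails, 80 mm across and 70 mm high; origin at the centre of its underside
There are look-alikes about, which are no part of the job. Leave any black or purple look-alike of the tin_3 alone.

How it is judged:
By the outcome, as a careful person would: the job done as asked, in the order asked, and still so for the second after the job is handed in, with the robot touching nothing.
It also fails if it takes over 72 s, if anything falls off the work surface, if the arm or the gripper's body presses on something with over 40 N, if the wrist force passes 120 N, or if a joint passes its speed limit or range.

## Working session

There is one attempt and no reset: what is moved stays moved. The work goes in short steps, Python scripts to look and compute and a tool call to move; the robot and the scene stay as the last step left them, time stands still between calls to the robot, and variables do not carry over. Pictures are saved under pics/ and viewed, at most 11 in all, crops included, and the job is handed in when it is done.

Besides the shell and the picture viewer there is one more tool, called after "Request:" as name(argument=value, ...) on one line, values as JSON. move_arm: Moves the arm, as the interface text tells. Its arguments: {"type":"object","properties":{"plan":{"type":"array"},"grip":{"type":"number"}},"required":["plan"]}

```bash
mkdir -p pics; cat > h.py <<'E'
from bench import ctrl
import numpy as np, cv2
from scipy.spatial.transform import Rotation as R
def cam(n,save=None):
    c=ctrl.camera(n)
    if save: cv2.imwrite('pics/'+save,c['pixels'][:,:,::-1])
    return c
def att(c):
    a=np.array(c['attitude'],float)
    return a if a.shape==(3,3) else R.from_quat(np.r_[a[1:],a[0]]).as_matrix()
def ray(c,u,v,z):
    d=att(c)@np.array([(u-c['cx'])/c['fx'],(v-c['cy'])/c['fy'],1]); o=np.array(c['origin'])
    return o+d*(z-o[2])/d[2]
def proj(c,p):
    q=att(c).T@(np.array(p)-np.array(c['origin'])); return np.round([c['fx']*q[0]/q[2]+c['cx'],c['fy']*q[1]/q[2]+c['cy']],1)
E
python3 - <<'E'
from h import *
for n in('top','side'):
    c=cam(n,n+'0.png'); print(n,c['fx'],c['cx'],c['cy'],c['origin'],np.round(c['attitude'],4).tolist())
o=ctrl.get_obs(); print(o)
E
```

```text
top 456.31145839961897 284.23774147827334 208.21371240615974 [ 0.38913275 -0.06123576  1.24780281] [0.053, -0.6965, 0.7129, -0.0628]
side 508.35334712312954 282.8869933367664 205.6602130073339 [0.33751239 1.34221938 0.77234756] [0.035, -0.0676, 0.8209, -0.566]
{'time_s': 0.1, 'q': array([-1.46632088e+00,  1.81476010e-01,  1.60790754e+00,  1.39320647e-05,
        1.35379639e+00, -2.06325764e-01]), 'dq': array([ 0.00026059, -0.00073368, -0.00277957, -0.00088364, -0.00126502,
        0.00090621]), 'joint_efforts': array([-4.80525614e-04, -4.45882273e+01, -3.52239347e+01, -2.79135356e-04,
        4.15616450e-03,  5.31024671e-05]), 'eef_pos': array([ 0.17580147, -0.54694619,  0.23046926]), 'eef_rot': array([-7.92271186e-04,  9.87949528e-01,  1.54774355e-01,  4.71917482e-05]), 'wrist_force': array([-0.88832773,  0.44539638, -0.01100989]), 'torque': array([ 0.03181254,  0.02297243, -0.01975584]), 'grasp_force': 0.0, 'opening': 1.0022060619318116}
```

View pics/top0.png

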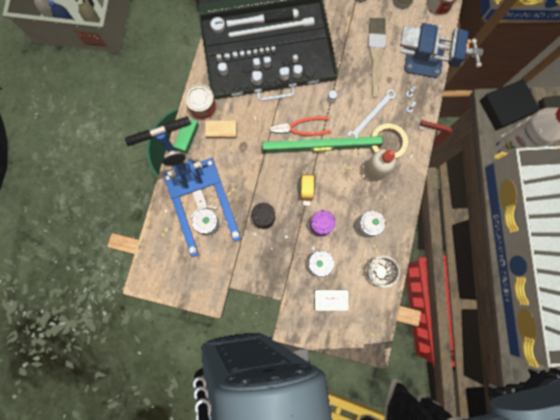

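View pics/side0.png

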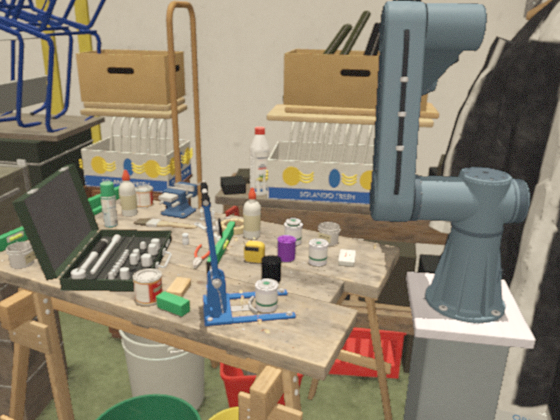

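The top view shows tins at (205,221) in the press, (373,223) and (320,263). The tape is at (307,187), glue at (383,163), nails at (382,271), and the purple and black look-alikes at (322,222) and (263,215). Next I'll zoom in on the lids.

```bash
python3 - <<'E'
from h import *
t=cam('top');s=cam('side')
a=s['pixels'][205:330,190:350,::-1]; b=t['pixels'][130:290,120:410,::-1]
a=cv2.resize(a,None,fx=5,fy=5,interpolation=cv2.INTER_CUBIC)[:600,:800]
cv2.imwrite('pics/a.png',a)
b=cv2.resize(b,None,fx=2.75,fy=2.75,interpolation=cv2.INTER_CUBIC);cv2.imwrite('pics/b.png',b);print(a.shape,b.shape)
for n,u,v,z in[('press',205,221,.075),('t2',373,223,.075),('t3',320,263,.075),('tape',307,187,.063),('glue',388,155,.187),('nail',382,271,.07),('purple',322,222,.07),('black',263,215,.07),('railL end',194,252,.01),('railR end',237,237,.01),('paper',332,300,0)]:
    p=ray(t,u,v,z);print(n,p.round(3),proj(s,p))
E
```

```text
(600, 800, 3) (440, 798, 3)
press [0.554 0.126 0.075] [266.9 281.7]
t2 [ 0.539 -0.309  0.075] [293.2 222.1]
t3 [ 0.439 -0.168  0.075] [317.8 241. ]
tape [ 0.641 -0.142  0.063] [255.5 242.6]
glue [ 0.689 -0.331  0.187] [252.9 187.5]
nail [ 0.415 -0.327  0.07 ] [328.4 224.2]
purple [ 0.545 -0.177  0.07 ] [286.  238.6]
black [ 0.567 -0.024  0.07 ] [271.5 258.7]
railL end [0.479 0.166 0.01 ] [291.2 312.5]
railR end [0.517 0.049 0.01 ] [283.7 289.6]
paper [ 0.343 -0.203  0.   ] [346.4 259.2]
```

View pics/a.png

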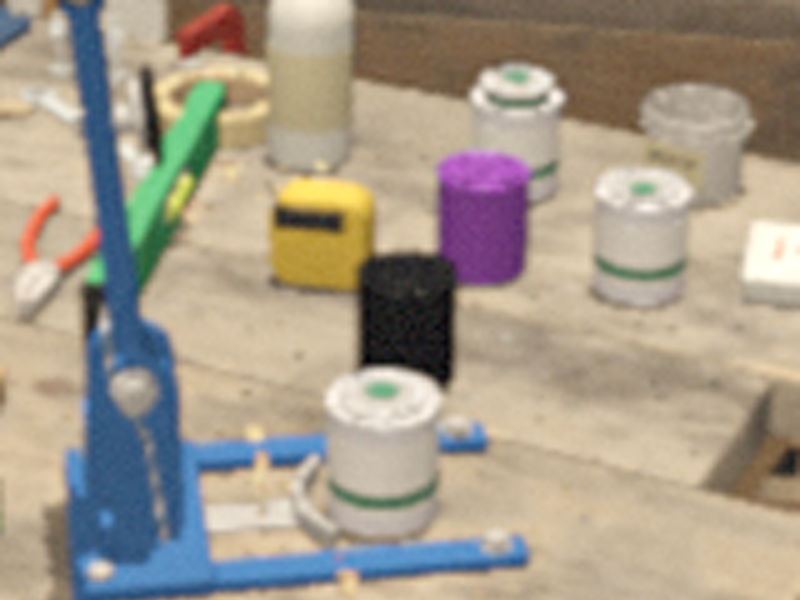

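View pics/b.png

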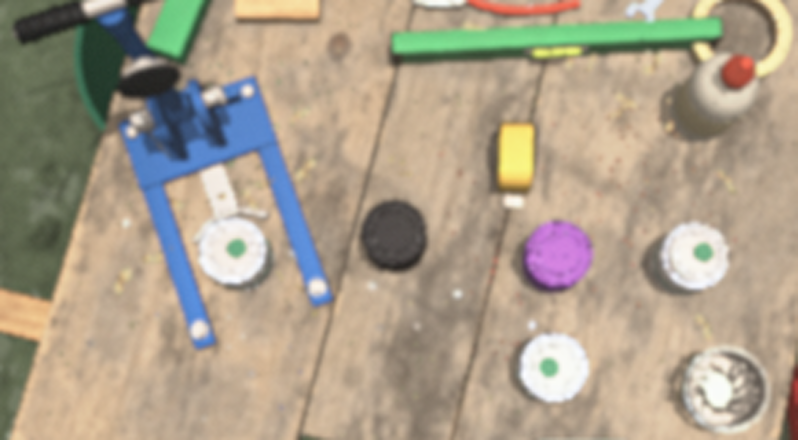

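The loose lid is on the tin at (0.539, -0.309): the side crop shows green below its lid flange at about (517,100). The tin in the press is closed. Next I'll fit the press pose.

```bash
python3 - <<'E'
from h import *
from scipy.optimize import least_squares
t=cam('top');s=cam('side')
px={(-.068,.072):(196,350),(-.068,-.072):(333,298),(.178,.072):(120,122),(.178,-.072):(255,77)}
def w(p,k,z):
    c,n=np.cos(p[2]),np.sin(p[2]); return np.array([p[0]+c*k[0]-n*k[1],p[1]+n*k[0]+c*k[1],z])
# + side: rail end corner of left rail outer (525,540)/5, and right rail end (486,430)/5 top
f=lambda p:np.ravel([proj(t,w(p,k,.010))-np.array([u/2.75+120,v/2.75+130]) for k,(u,v) in px.items()])
r=least_squares(f,[.563,.129,.31],diff_step=1e-2); p=r.x; print(p.round(4),r.fun.round(1))
print('side rails',proj(s,w(p,(-.068,.061),.01)),proj(s,w(p,(-.068,-.061),.01)),'obs',(295,313),(287,291))
for n,k,z in[('tinpress?',(0,0),.07),('gripL',(.161,.042),.344),('gripR',(.161,-.042),.344),('pad',(.12,0),.245)]:
    q=w(p,k,z);print(n,q.round(3),proj(t,q),proj(s,q))
E
```

```text
[0.5519 0.1269 0.3275] [-0.2  0.3  0.5  0.9 -0.3 -0.3 -0.1 -1.1]
side rails [295.5 312.4] [287.3 289.6] obs (295, 313) (287, 291)
tinpress? [0.552 0.127 0.07 ] [204.9 222.1] [267.6 283.6]
gripL [0.691 0.218 0.344] [139.2 138.2] [205.7 198. ]
gripR [0.718 0.139 0.344] [178.3 124.8] [204.6 186.9]
pad [0.666 0.165 0.245] [175.7 162.3] [222.4 227.6]
```

Request:
move_arm(plan=[0.5, 0.8, 0, 0, 0, 0, 1, 1.8, 0, 0, 0, 0, 1.6, 2.8, 0, 0, 0, 0, 2.2, 3.8, 0, 0, 0, 0, 2.7, 4.8, 0, 0, 0, 0, 3.3, 5.9, 0, 0, 0, 0, 3.9, 7, 0, 0, 0, 0, 4.5, 8.1, 0, 0, 0, 0, 5.1, 9.2, 0, 0, 0, 0, 5.7, 10.2, 0, 0, 0, 0.017], grip=85)

```text
time_s: 1.55
eef_pos: [0.4616, -0.0354, 0.2317]
eef_rot: [0.0, 0.987, 0.164, 0.001]
wrist_force: [0.9, -0.7, -0.4]
opening: 0.994
grasp_force: 0.0
```

Request:
move_arm(plan=[0.5, 0.9, 0, 0, 0, 0, 1, 1.8, 0, 0, 0, 0, 1.5, 2.7, 0, 0, 0, 0, 1.82, 3.28, 0, 0, 0, 0, 1.82, 3.28, -0.8, 0, 0, 0, 1.82, 3.28, -1.7, 0, 0, 0, 1.82, 3.28, -2.6, 0, 0, 0, 1.82, 3.28, -3.4, 0, 0, 0, 1.82, 3.28, -3.9, 0, 0, 0, 1.82, 3.28, -3.9, 0, 0, 0])

```text
time_s: 2.8
eef_pos: [0.5498, 0.1265, 0.0341]
eef_rot: [-0.0, 0.987, 0.163, -0.002]
wrist_force: [-0.7, -0.4, 0.1]
opening: 0.994
grasp_force: 0.0
```

Request:
move_arm(plan=[0, 0, 0, 0, 0, 0, 0, 0, 0, 0, 0, 0, 0, 0, 0, 0, 0, 0, 0, 0, 0, 0, 0, 0, 0, 0, 0, 0, 0, 0], grip=50)

```text
time_s: 3.42
eef_pos: [0.5537, 0.1266, 0.0383]
eef_rot: [0.0, 0.987, 0.163, 0.002]
wrist_force: [1.0, 0.1, 6.8]
opening: 0.701
grasp_force: 65.8
```

Request:
move_arm(plan=[0, 0, 0.5, 0, 0, 0, 0, 0, 1.3, 0, 0, 0, -0.2, -0.3, 2, 0, 0, 0, -0.7, -1.1, 2.2, 0, 0, 0, -1.2, -1.9, 2.2, 0, 0, 0, -1.7, -2.7, 2.2, 0, 0, 0, -2, -3.2, 2, 0, 0, 0, -2.04, -3.34, 1.3, 0, 0, 0, -2.04, -3.34, 0.6, 0, 0, 0, -2.04, -3.34, 0.25, 0, 0, 0])

```text
time_s: 4.68
eef_pos: [0.4481, -0.0402, 0.047]
eef_rot: [-0.001, 0.987, 0.163, -0.001]
wrist_force: [0.4, -0.3, -3.2]
opening: 0.702
grasp_force: 65.9
```

Request:
move_arm(plan=[0, 0, -0.1, 0, 0, 0, 0, 0, -0.2, 0, 0, 0, 0, 0, -0.2, 0, 0, 0])

```text
time_s: 5.05
eef_pos: [0.4502, -0.0405, 0.0392]
eef_rot: [0.0, 0.987, 0.163, 0.0]
wrist_force: [-0.3, 0.4, -3.5]
opening: 0.702
grasp_force: 65.9
```

Request:
move_arm(plan=[0, 0, -0.03, 0, 0, 0, 0, 0, -0.06, 0, 0, 0, 0, 0, -0.06, 0, 0, 0])

```text
time_s: 5.42
eef_pos: [0.4507, -0.0407, 0.0383]
eef_rot: [0.0, 0.987, 0.163, 0.0]
wrist_force: [-9.1, 1.2, 21.9]
opening: 0.699
grasp_force: 68.8
```

Request:
move_arm(plan=[0, 0, 0.03, 0, 0, 0, 0, 0, 0.03, 0, 0, 0, 0, 0, 0.03, 0, 0, 0, 0, 0, 0.3, 0, 0, 0, 0, 0, 1.2, 0, 0, 0, 0, 0, 2.2, 0, 0, 0, 0.2, -0.6, 3, 0, 0, 0, 0.5, -1.5, 3, 0, 0, 0, 0.85, -2.5, 3, 0, 0, 0, 1.2, -3.6, 3, 0, 0, 0], grip=85)

```text
time_s: 6.68
eef_pos: [0.5105, -0.2218, 0.1871]
eef_rot: [0.0, 0.987, 0.164, 0.001]
wrist_force: [1.2, 0.5, -0.4]
opening: 0.999
grasp_force: 0.0
```

Request:
move_arm(plan=[0.3, -0.9, 0, 0, 0, 0, 0.5, -1.5, 0, 0, 0, 0, 0.58, -1.77, 0, 0, 0, 0, 0.58, -1.77, 0, 0, 0, 0])

```text
time_s: 7.18
eef_pos: [0.5387, -0.3091, 0.1859]
eef_rot: [-0.0, 0.987, 0.163, -0.0]
wrist_force: [0.4, -0.6, -0.5]
opening: 0.997
grasp_force: 0.0
```

```bash
python3 - <<'E'
from h import *
o=ctrl.get_obs();print(o['eef_pos'],o['q'].round(2),o['opening'])
t=cam('top');s=cam('side')
a=cv2.resize(s['pixels'][180:320,190:350,::-1],None,fx=3.5,fy=3.5); b=cv2.resize(t['pixels'][130:290,170:410,::-1],None,fx=3,fy=3)[:,:]
a=cv2.resize(a,(int(a.shape[1]*480/a.shape[0])*1,480))
im=np.zeros((480,800,3),np.uint8); a=cv2.resize(a,(400,350)); b=cv2.resize(b,(400,267)); im[:350,:400]=a; im[:267,400:]=b
cv2.imwrite('pics/c.png',im)
E
```

```text
[ 0.53872245 -0.30907092  0.18594267] [-0.71  0.32  1.53  0.    1.29  0.53] 0.9973575879397968
```

View pics/c.png

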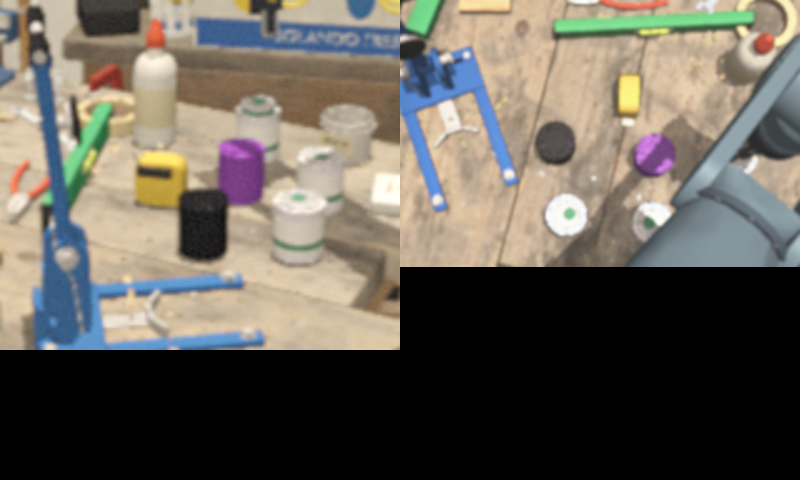

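The press is empty, the first tin stands upright at its new spot and the gripper is above the loose-lid tin. Now I'll descend and grasp.

Request:
move_arm(plan=[0, 0, -0.8, 0, 0, 0, 0, 0, -1.7, 0, 0, 0, 0, 0, -2.5, 0, 0, 0, 0, 0, -2.96, 0, 0, 0, 0, 0, -2.96, 0, 0, 0])

```text
time_s: 7.9
eef_pos: [0.5374, -0.3064, 0.0359]
eef_rot: [-0.002, 0.986, 0.164, -0.002]
wrist_force: [-0.3, 0.1, 0.0]
opening: 0.997
grasp_force: 0.0
```

Request:
move_arm(plan=[0, 0, 0, 0, 0, 0, 0, 0, 0, 0, 0, 0, 0, 0, 0, 0, 0, 0, 0, 0, 0, 0, 0, 0, 0, 0, 0, 0, 0, 0], grip=50)

```text
time_s: 8.52
eef_pos: [0.5403, -0.3098, 0.0403]
eef_rot: [0.001, 0.987, 0.163, 0.001]
wrist_force: [0.7, 2.0, 6.8]
opening: 0.695
grasp_force: 65.9
```

Request:
move_arm(plan=[0, 0, 0.5, 0, 0, 0, 0, 0, 1.3, 0, 0, 0, 0, 0.3, 2.1, 0, 0, 0, 0, 1.2, 2.3, 0, 0, 0, 0, 2.2, 2.3, 0, 0, 0, 0.1, 3.2, 2.3, 0, 0, 0, 0.1, 4.3, 2.3, 0, 0, 0, 0.1, 5.4, 2.3, 0, 0, 0, 0.2, 6.5, 2.3, 0, 0, 0, 0.2, 7.5, 2.3, 0, 0, 0])

```text
time_s: 9.78
eef_pos: [0.5487, 0.068, 0.1532]
eef_rot: [0.0, 0.987, 0.163, 0.0]
wrist_force: [-0.2, 0.0, -1.8]
opening: 0.699
grasp_force: 65.6
```

Request:
move_arm(plan=[0.06, 0.8, 0, 0, 0, 0, 0.06, 1.2, 0, 0, 0, 0, 0.06, 1.23, -0.8, 0, 0, 0, 0.06, 1.23, -1.6, 0, 0, 0, 0.06, 1.23, -1.95, 0, 0, 0, 0.06, 1.23, -1.95, 0, 0, 0])

```text
time_s: 10.52
eef_pos: [0.551, 0.127, 0.0544]
eef_rot: [-0.0, 0.987, 0.163, -0.001]
wrist_force: [0.5, -0.4, -2.2]
opening: 0.697
grasp_force: 65.7
```

```bash
python3 - <<'E'
from h import *
t=cam('top');s=cam('side')
for c,n in((t,'t'),(s,'s')):
  print(n,proj(c,[.552,.127,.0]),proj(c,[.552,.127,.087]))
a=cv2.resize(s['pixels'][240:330,210:330,::-1],None,fx=3.3,fy=3.3,interpolation=2); b=cv2.resize(t['pixels'][150:270,150:270,::-1],None,fx=3.3,fy=3.3,interpolation=2)
im=np.zeros((400,800,3),np.uint8); im[:a.shape[0],:a.shape[1]]=a; im[:b.shape[0],400:400+b.shape[1]]=b
cv2.imwrite('pics/d.png',im)
E
```

```text
t [209.  225.4] [203.8 221.2]
s [267.4 305.5] [267.6 278.2]
```

View pics/d.png

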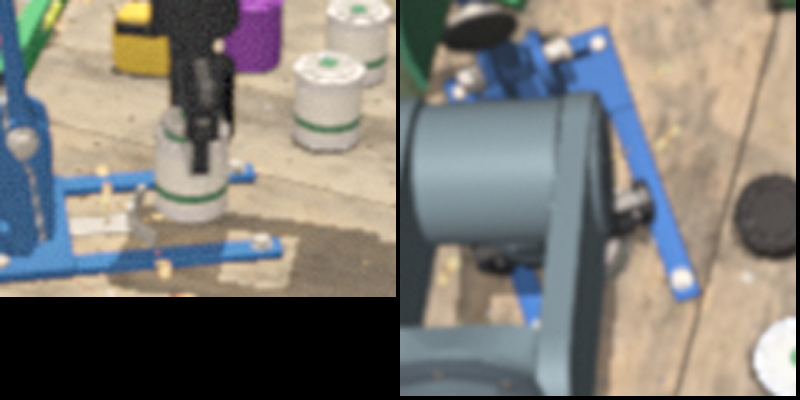

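The tin lines up with the seat: its centre is at u≈268 against 267.5 expected. Lower it.

Request:
move_arm(plan=[0, 0, -0.15, 0, 0, 0, 0, 0, -0.25, 0, 0, 0, 0, 0, -0.29, 0, 0, 0, 0, 0, -0.29, 0, 0, 0])

```text
time_s: 11.12
eef_pos: [0.5518, 0.1275, 0.0407]
eef_rot: [-0.0, 0.987, 0.163, -0.0]
wrist_force: [0.2, -0.1, -2.1]
opening: 0.697
grasp_force: 65.7
```

Request:
move_arm(plan=[0, 0, -0.02, 0, 0, 0, 0, 0, -0.02, 0, 0, 0])

```text
time_s: 11.38
eef_pos: [0.5521, 0.1276, 0.0404]
eef_rot: [0.0, 0.987, 0.163, 0.0]
wrist_force: [-2.5, 1.1, 3.4]
opening: 0.698
grasp_force: 66.3
```

Request:
move_arm(plan=[0, 0, 0, 0, 0, 0, 0, 0, 0, 0, 0, 0, 0, 0, 0, 0, 0, 0, 0, 0, 0.5, 0, 0, 0, 0, 0, 1.4, 0, 0, 0, 0, 0, 2.4, 0, 0, 0, 0, 0, 3.3, 0, 0, 0], grip=85)

```text
time_s: 12.25
eef_pos: [0.552, 0.1275, 0.2066]
eef_rot: [0.0, 0.987, 0.163, 0.0]
wrist_force: [0.9, 1.1, 0.3]
opening: 1.001
grasp_force: 0.0
```

```bash
python3 - <<'E'
from h import *
o=ctrl.get_obs();print(o['eef_pos'],o['q'].round(2),o['opening'])
E
```

```text
[0.55196491 0.12750142 0.20664924] [0.02 0.18 1.65 0.   1.3  1.26] 1.0006449015881669
```

Request:
move_arm(plan=[0, 0, 0.9, 0, 0, 0.17, 0, 0, 1.9, 0, 0, 0.34, 0, 0, 2.9, 0, 0, 0.51, 0, 0, 3.8, 0, 0, 0.68, 0.3, 0.2, 4.4, 0, 0, 0.85, 0.9, 0.6, 4.5, 0, 0, 1.02, 1.5, 1, 4.5, 0, 0, 1.19, 2.1, 1.4, 4.5, 0, 0, 1.36, 2.6, 1.75, 4.5, 0, 0, 1.5, 2.76, 1.86, 4.5, 0, 0, 1.57], grip=60)

```text
time_s: 13.5
eef_pos: [0.6908, 0.2215, 0.4281]
eef_rot: [-0.001, 0.581, 0.814, -0.001]
wrist_force: [-0.8, 0.2, 0.2]
opening: 0.708
grasp_force: 0.0
```

Request:
move_arm(plan=[0, 0, 0, 0, 0, 0, 0, 0, 0, 0, 0, 0])

```text
time_s: 13.75
eef_pos: [0.6896, 0.2203, 0.4298]
eef_rot: [0.0, 0.583, 0.812, -0.0]
wrist_force: [-0.5, 0.1, -0.2]
opening: 0.703
grasp_force: 0.0
```

```bash
python3 - <<'E'
from h import *
o=ctrl.get_obs();print(o['eef_pos'],o['q'].round(2),o['opening'])
q=o['eef_rot'];print(R.from_quat(np.r_[q[1:],q[0]]).as_matrix().round(3))
t=cam('top');s=cam('side')
for c,n in((t,'t'),(s,'s')):
  print(n,proj(c,[.691,.218,.344]),proj(c,o['eef_pos']))
a=s['pixels'][130:330,140:340,::-1]; b=t['pixels'][80:280,80:280,::-1]
cv2.imwrite('pics/e.png',cv2.resize(np.hstack([a,b]),(800,400),interpolation=2))
E
```

```text
[0.68962267 0.22029454 0.42982033] [ 0.15  0.46  0.86 -0.    1.82 -0.18] 0.7033046370515919
[[-0.32   0.947 -0.   ]
 [ 0.947  0.32  -0.   ]
 [-0.    -0.    -1.   ]]
t [139.4 138.1] [124.3 124.3]
s [205.7 197.9] [204.7 164.3]
```

View pics/e.png

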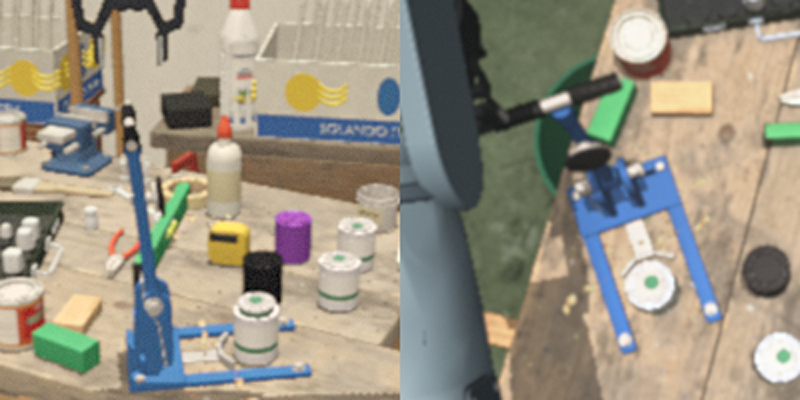

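The gripper is above the left grip, with the grip's middle at (205.5,197.5) as predicted. The tin is within about 3 mm of the seat. Descend and grasp the lever.

Request:
move_arm(plan=[0, 0, -0.8, 0, 0, 0, 0, 0, -1.6, 0, 0, 0, 0, 0, -2.1, 0, 0, 0, 0, 0, -2.1, 0, 0, 0])

```text
time_s: 14.35
eef_pos: [0.6885, 0.22, 0.3223]
eef_rot: [-0.002, 0.583, 0.813, -0.002]
wrist_force: [-0.1, 1.2, 0.3]
opening: 0.702
grasp_force: 0.0
```

Request:
move_arm(plan=[0, 0, 0, 0, 0, 0, 0, 0, 0, 0, 0, 0, 0, 0, 0, 0, 0, 0, 0, 0, 0, 0, 0, 0, 0, 0, 0, 0, 0, 0, 0, 0, 0, 0, 0, 0], grip=10)

```text
time_s: 15.1
eef_pos: [0.6911, 0.2207, 0.3275]
eef_rot: [0.002, 0.583, 0.813, 0.002]
wrist_force: [3.2, -0.1, 6.8]
opening: 0.214
grasp_force: 58.6
```

```bash
cat > lev.py <<'E'
import numpy as np,sys
psi=.3275
def pose(th):
    ph=th*40/95; a=.0873-th
    x=.140+.24*np.sin(a)+.019*np.sin(ph); z=.105+.24*np.cos(a)-.019*np.cos(ph)
    return np.r_[x*np.cos(psi)/.05,x*np.sin(psi)/.05,z/.05,ph*np.sin(psi),-ph*np.cos(psi),0]
def rows(ths):
    p0=pose(ths[0]); print(ths[0],'->',ths[-1]); print([float(round(v,3)) for t in ths[1:] for v in pose(t)-p0])
E
python3 -c "
from lev import *
rows([0,.03,.09,.17,.26,.35,.44,.53,.62,.71,.80])
rows([.80,.88,.97,1.06,1.14,1.22,1.3,1.37,1.43,1.48,1.52])
rows([1.52,1.55,1.575,1.6,1.62,1.635,1.65,1.66,1.67,1.68,1.68])
"
```

```text
0 -> 0.8
[-0.131, -0.045, 0.01, 0.004, -0.012, 0.0, -0.395, -0.134, 0.019, 0.012, -0.036, 0.0, -0.746, -0.253, 0.003, 0.023, -0.068, 0.0, -1.138, -0.387, -0.051, 0.035, -0.104, 0.0, -1.524, -0.518, -0.142, 0.047, -0.14, 0.0, -1.9, -0.645, -0.271, 0.06, -0.175, 0.0, -2.264, -0.769, -0.435, 0.072, -0.211, 0.0, -2.612, -0.887, -0.634, 0.084, -0.247, 0.0, -2.941, -0.999, -0.866, 0.096, -0.283, 0.0, -3.249, -1.104, -1.129, 0.108, -0.319, 0.0]
0.8 -> 1.52
[-0.254, -0.086, -0.258, 0.011, -0.032, 0.0, -0.515, -0.175, -0.573, 0.023, -0.068, 0.0, -0.748, -0.254, -0.913, 0.035, -0.104, 0.0, -0.929, -0.316, -1.233, 0.046, -0.136, 0.0, -1.086, -0.369, -1.568, 0.057, -0.167, 0.0, -1.216, -0.413, -1.915, 0.068, -0.199, 0.0, -1.308, -0.445, -2.228, 0.077, -0.227, 0.0, -1.37, -0.466, -2.501, 0.085, -0.251, 0.0, -1.41, -0.479, -2.731, 0.092, -0.271, 0.0, -1.434, -0.487, -2.917, 0.098, -0.287, 0.0]
1.52 -> 1.68
[-0.013, -0.004, -0.14, 0.004, -0.012, 0.0, -0.021, -0.007, -0.257, 0.007, -0.022, 0.0, -0.026, -0.009, -0.374, 0.011, -0.032, 0.0, -0.028, -0.01, -0.468, 0.014, -0.04, 0.0, -0.028, -0.01, -0.539, 0.016, -0.046, 0.0, -0.028, -0.009, -0.609, 0.018, -0.052, 0.0, -0.027, -0.009, -0.656, 0.019, -0.056, 0.0, -0.025, -0.009, -0.703, 0.02, -0.06, 0.0, -0.023, -0.008, -0.75, 0.022, -0.064, 0.0, -0.023, -0.008, -0.75, 0.022, -0.064, 0.0]
```

Request:
move_arm(plan=[-0.13, -0.045, 0.01, 0.004, -0.012, 0, -0.395, -0.134, 0.02, 0.012, -0.036, 0, -0.746, -0.253, 0.003, 0.023, -0.068, 0, -1.138, -0.387, -0.05, 0.035, -0.104, 0, -1.524, -0.518, -0.14, 0.047, -0.14, 0, -1.9, -0.645, -0.27, 0.06, -0.175, 0, -2.264, -0.769, -0.435, 0.072, -0.211, 0, -2.612, -0.887, -0.634, 0.084, -0.247, 0, -2.941, -0.999, -0.866, 0.096, -0.283, 0, -3.249, -1.104, -1.129, 0.108, -0.319, 0])

```text
time_s: 16.35
eef_pos: [0.5296, 0.1656, 0.2726]
eef_rot: [0.102, 0.574, 0.801, 0.14]
wrist_force: [0.2, 0.7, 8.3]
opening: 0.212
grasp_force: 62.3
```

Request:
move_arm(plan=[-0.254, -0.086, -0.258, 0.011, -0.032, 0, -0.515, -0.175, -0.573, 0.023, -0.068, 0, -0.748, -0.254, -0.913, 0.035, -0.104, 0, -0.929, -0.316, -1.233, 0.046, -0.136, 0, -1.086, -0.369, -1.568, 0.057, -0.167, 0, -1.216, -0.413, -1.915, 0.068, -0.199, 0, -1.308, -0.445, -2.228, 0.077, -0.227, 0, -1.37, -0.466, -2.5, 0.085, -0.251, 0, -1.41, -0.479, -2.731, 0.092, -0.271, 0, -1.434, -0.487, -2.917, 0.098, -0.287, 0])

```text
time_s: 17.6
eef_pos: [0.4581, 0.141, 0.1251]
eef_rot: [0.185, 0.553, 0.771, 0.258]
wrist_force: [5.6, 9.3, 4.8]
opening: 0.215
grasp_force: 65.5
```

Request:
move_arm(plan=[-0.013, -0.004, -0.14, 0.004, -0.012, 0, -0.021, -0.007, -0.257, 0.007, -0.022, 0, -0.026, -0.009, -0.374, 0.011, -0.032, 0, -0.028, -0.01, -0.468, 0.014, -0.04, 0, -0.028, -0.01, -0.539, 0.016, -0.046, 0, -0.028, -0.01, -0.61, 0.018, -0.052, 0, -0.027, -0.01, -0.656, 0.019, -0.056, 0, -0.025, -0.01, -0.703, 0.02, -0.06, 0, -0.023, -0.01, -0.75, 0.022, -0.064, 0, -0.023, -0.01, -0.75, 0.022, -0.064, 0])

```text
time_s: 18.85
eef_pos: [0.4575, 0.1409, 0.0889]
eef_rot: [0.204, 0.545, 0.762, 0.285]
wrist_force: [-29.5, -6.5, 45.9]
opening: 0.209
grasp_force: 73.4
```

```bash
python3 - <<'E'
from h import *
o=ctrl.get_obs();print(o['eef_pos'],o['q'].round(2),o['wrist_force'])
q=o['eef_rot'];M=R.from_quat(np.r_[q[1:],q[0]]).as_matrix();print('bar est',o['eef_pos']-.019*M[:,2])
t=cam('top');s=cam('side')
a=s['pixels'][220:320,200:350,::-1]; b=t['pixels'][150:250,120:270,::-1]
cv2.imwrite('pics/f.png',cv2.resize(np.vstack([a,b]),(450,600),interpolation=2))
E
```

```text
[0.4574938  0.14085703 0.08885684] [-0.18 -0.16  2.49  1.12  0.36 -1.49] [-29.49059759  -6.45188891  45.85254338]
bar est [0.44569045 0.136852   0.10319701]
```

View pics/f.png

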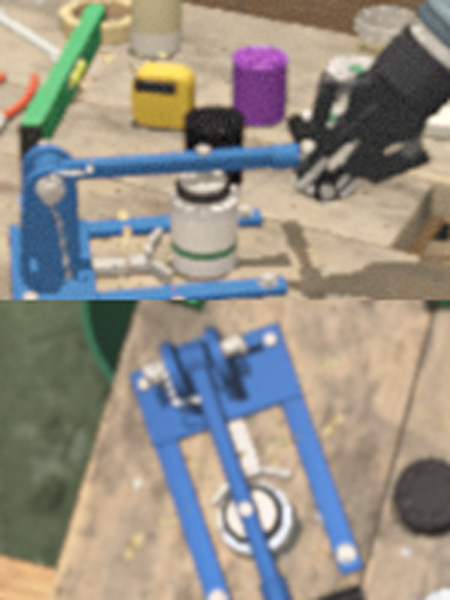

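The lever is level (bar at z≈0.103) and bottomed at 46 N, well past what a lid needs. Now I'll ease it back up by the reverse path.

```bash
python3 -c "
from lev import *
rows([1.68,1.66,1.64,1.61,1.57,1.52,1.46,1.39,1.31,1.23,1.15])
rows([1.15,1.07,.98,.89,.80,.71,.62,.53,.44,.35,.27])
rows([.27,.2,.14,.09,.05,.02,0,0])
"
```

```text
1.68 -> 1.15
[-0.003, -0.001, 0.094, -0.003, 0.008, 0.0, -0.005, -0.002, 0.188, -0.005, 0.016, 0.0, -0.004, -0.001, 0.329, -0.009, 0.028, 0.0, 0.004, 0.001, 0.516, -0.015, 0.044, 0.0, 0.023, 0.008, 0.75, -0.022, 0.064, 0.0, 0.061, 0.021, 1.028, -0.03, 0.088, 0.0, 0.126, 0.043, 1.349, -0.039, 0.116, 0.0, 0.226, 0.077, 1.708, -0.05, 0.148, 0.0, 0.353, 0.12, 2.056, -0.061, 0.179, 0.0, 0.507, 0.172, 2.393, -0.072, 0.211, 0.0]
1.15 -> 0.27
[0.179, 0.061, 0.322, -0.011, 0.032, 0.0, 0.408, 0.139, 0.664, -0.023, 0.068, 0.0, 0.666, 0.226, 0.982, -0.035, 0.104, 0.0, 0.95, 0.323, 1.274, -0.047, 0.14, 0.0, 1.258, 0.428, 1.537, -0.06, 0.175, 0.0, 1.588, 0.539, 1.769, -0.072, 0.211, 0.0, 1.936, 0.658, 1.968, -0.084, 0.247, 0.0, 2.3, 0.781, 2.132, -0.096, 0.283, 0.0, 2.676, 0.909, 2.26, -0.108, 0.319, 0.0, 3.018, 1.025, 2.344, -0.119, 0.351, 0.0]
0.27 -> 0
[0.304, 0.103, 0.048, -0.009, 0.028, 0.0, 0.567, 0.193, 0.071, -0.018, 0.052, 0.0, 0.786, 0.267, 0.078, -0.024, 0.072, 0.0, 0.962, 0.327, 0.074, -0.03, 0.088, 0.0, 1.094, 0.372, 0.067, -0.034, 0.1, 0.0, 1.181, 0.401, 0.059, -0.037, 0.108, 0.0, 1.181, 0.401, 0.059, -0.037, 0.108, 0.0]
```

Request:
move_arm(plan=[-0.003, -0.001, 0.094, -0.003, 0.008, 0, -0.005, -0.002, 0.188, -0.005, 0.016, 0, -0.004, -0.001, 0.33, -0.009, 0.028, 0, 0.004, 0.001, 0.516, -0.015, 0.044, 0, 0.023, 0.008, 0.75, -0.022, 0.064, 0, 0.061, 0.021, 1.028, -0.03, 0.088, 0, 0.126, 0.043, 1.35, -0.039, 0.116, 0, 0.226, 0.077, 1.708, -0.05, 0.148, 0, 0.353, 0.12, 2.056, -0.061, 0.179, 0, 0.507, 0.172, 2.393, -0.072, 0.211, 0])

```text
time_s: 20.2
eef_pos: [0.481, 0.1489, 0.2067]
eef_rot: [0.141, 0.565, 0.789, 0.195]
wrist_force: [12.0, 4.1, -5.3]
opening: 0.212
grasp_force: 61.8
```

```bash
python3 - <<'E'
from h import *
t=cam('top');s=cam('side')
a=s['pixels'][220:320,200:350,::-1]; b=t['pixels'][150:250,120:270,::-1]
cv2.imwrite('pics/g.png',cv2.resize(np.vstack([a,b]),(450,600),interpolation=2))
E
```

```text
(no output)
```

View pics/g.png

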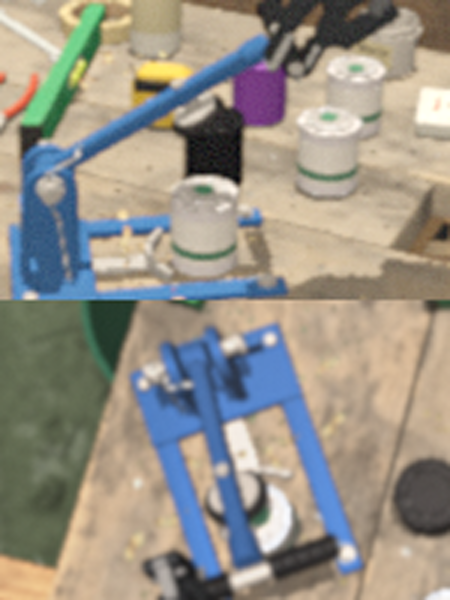

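The lid now looks flush, the same as on the other tins. I'll keep easing the lever up.

Request:
move_arm(plan=[0.179, 0.061, 0.322, -0.011, 0.032, 0, 0.408, 0.139, 0.664, -0.023, 0.068, 0, 0.666, 0.226, 0.982, -0.035, 0.104, 0, 0.95, 0.323, 1.274, -0.047, 0.14, 0, 1.258, 0.428, 1.537, -0.06, 0.175, 0, 1.588, 0.539, 1.769, -0.072, 0.211, 0, 1.936, 0.658, 1.968, -0.084, 0.247, 0, 2.3, 0.781, 2.132, -0.096, 0.283, 0, 2.676, 0.909, 2.26, -0.108, 0.319, 0, 3.018, 1.025, 2.344, -0.119, 0.351, 0])

```text
time_s: 21.55
eef_pos: [0.6313, 0.2005, 0.323]
eef_rot: [0.033, 0.582, 0.811, 0.046]
wrist_force: [0.2, -0.6, 4.7]
opening: 0.212
grasp_force: 66.2
```

Request:
move_arm(plan=[0.304, 0.103, 0.048, -0.009, 0.028, 0, 0.567, 0.193, 0.071, -0.018, 0.052, 0, 0.786, 0.267, 0.078, -0.024, 0.072, 0, 0.962, 0.327, 0.074, -0.03, 0.088, 0, 1.094, 0.372, 0.067, -0.034, 0.1, 0, 1.17, 0.397, 0.059, -0.037, 0.108, 0, 1.17, 0.397, 0.059, -0.037, 0.108, 0])

```text
time_s: 22.42
eef_pos: [0.6897, 0.2205, 0.3252]
eef_rot: [0.0, 0.583, 0.813, 0.0]
wrist_force: [0.9, 0.7, 2.4]
opening: 0.214
grasp_force: 68.5
```

Request:
move_arm(plan=[0, 0, 0, 0, 0, 0, 0, 0, 0, 0, 0, 0, 0, 0, 0, 0, 0, 0, 0, 0, 0.7, 0, 0, 0, 0, 0, 1.5, 0, 0, 0, 0, 0, 2.1, 0, 0, 0, -0.5, -0.35, 2.1, 0, 0, -0.17, -1.1, -0.75, 2.1, 0, 0, -0.34, -1.7, -1.15, 2.1, 0, 0, -0.51, -2.3, -1.55, 2, 0, 0, -0.68], grip=60)

```text
time_s: 23.68
eef_pos: [0.5733, 0.142, 0.4252]
eef_rot: [0.0, 0.822, 0.57, 0.0]
wrist_force: [0.3, -0.0, -0.2]
opening: 0.704
grasp_force: 0.0
```

Request:
move_arm(plan=[-0.4, -0.25, -0.2, 0, 0, -0.17, -0.52, -0.34, -0.9, 0, 0, -0.34, -0.52, -0.34, -1.6, 0, 0, -0.51, -0.52, -0.34, -2.4, 0, 0, -0.68, -0.52, -0.34, -3.2, 0, 0, -0.85, -0.52, -0.34, -3.9, 0, 0, -0.89, -0.52, -0.34, -4.2, 0, 0, -0.89], grip=85)

```text
time_s: 24.55
eef_pos: [0.547, 0.1256, 0.2126]
eef_rot: [-0.0, 0.987, 0.163, -0.002]
wrist_force: [0.4, 0.1, 0.3]
opening: 0.993
grasp_force: 0.0
```

```bash
python3 - <<'E'
from h import *
o=ctrl.get_obs();print(o['eef_pos'],o['eef_rot'],o['opening'],o['q'].round(2))
s=cam('side')
print(proj(s,[.693,.178,.344]))
cv2.imwrite('pics/i.png',cv2.resize(s['pixels'][160:320,170:370,::-1],(800,600)))
E
```

```text
[0.54698775 0.12559165 0.21261855] [-2.26913285e-04  9.86580782e-01  1.63264580e-01 -1.72825878e-03] 0.9932684727419275 [ 0.01  0.17  1.66 -0.    1.32  1.26]
[209.6 192.5]
```

View pics/i.png

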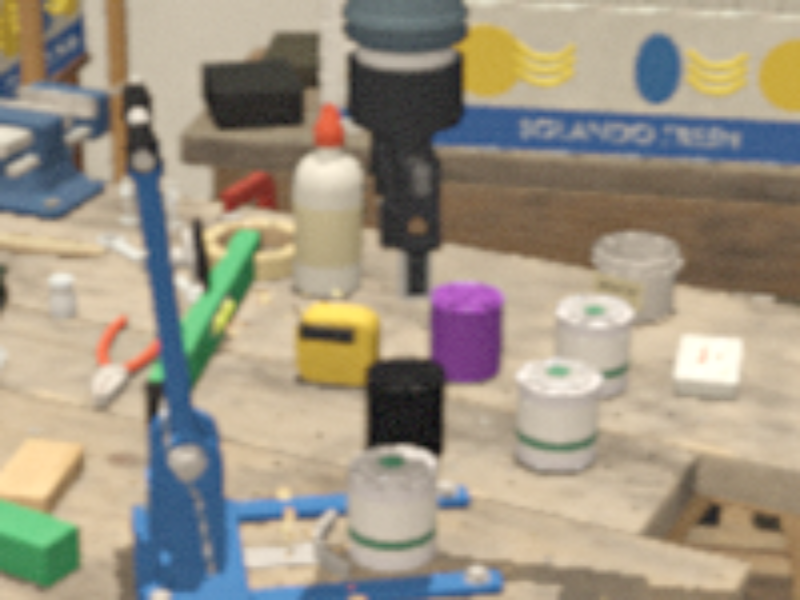

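Lever up and lid flush. Now I'll take the tin out and return it to its original free spot.

Request:
move_arm(plan=[0, 0, -0.9, 0, 0, 0, 0, 0, -1.8, 0, 0, 0, 0, 0, -2.7, 0, 0, 0, 0, 0, -3.3, 0, 0, 0, 0, 0, -3.56, 0, 0, 0, 0, 0, -3.56, 0, 0, 0])

```text
time_s: 25.35
eef_pos: [0.5488, 0.1257, 0.0372]
eef_rot: [0.0, 0.987, 0.163, 0.0]
wrist_force: [0.9, -0.7, 1.1]
opening: 0.996
grasp_force: 0.0
```

Request:
move_arm(plan=[0, 0, 0, 0, 0, 0, 0, 0, 0, 0, 0, 0, 0, 0, 0, 0, 0, 0, 0, 0, 0, 0, 0, 0, 0, 0, 0, 0, 0, 0], grip=50)

```text
time_s: 25.98
eef_pos: [0.5502, 0.1258, 0.039]
eef_rot: [0.0, 0.987, 0.163, 0.002]
wrist_force: [0.8, 0.2, 6.6]
opening: 0.704
grasp_force: 65.2
```

Request:
move_arm(plan=[0, 0, 0.5, 0, 0, 0, 0, 0, 1.3, 0, 0, 0, 0, -0.3, 2.1, 0, 0, 0, 0, -1.2, 2.3, 0, 0, 0, 0, -2.2, 2.3, 0, 0, 0, -0.1, -3.2, 2.3, 0, 0, 0, -0.1, -4.3, 2.3, 0, 0, 0, -0.1, -5.4, 2.3, 0, 0, 0, -0.2, -6.5, 2.3, 0, 0, 0, -0.2, -7.5, 2.3, 0, 0, 0])

```text
time_s: 27.22
eef_pos: [0.5377, -0.2511, 0.1521]
eef_rot: [0.0, 0.987, 0.163, 0.0]
wrist_force: [-0.7, -0.1, -3.3]
opening: 0.697
grasp_force: 65.6
```

Request:
move_arm(plan=[0, -0.8, 0, 0, 0, 0, 0, -1.15, -0.1, 0, 0, 0, 0, -1.2, -0.8, 0, 0, 0, 0, -1.2, -1.6, 0, 0, 0, 0, -1.2, -2.1, 0, 0, 0, 0, -1.2, -2.22, 0, 0, 0, 0, -1.2, -2.26, 0, 0, 0, 0, -1.2, -2.26, 0, 0, 0])

```text
time_s: 28.22
eef_pos: [0.5389, -0.3093, 0.0395]
eef_rot: [0.0, 0.987, 0.163, 0.0]
wrist_force: [-0.2, -0.0, -3.0]
opening: 0.704
grasp_force: 65.8
```

Request:
move_arm(plan=[0, 0, -0.02, 0, 0, 0, 0, 0, -0.03, 0, 0, 0, 0, 0, -0.03, 0, 0, 0])

```text
time_s: 28.6
eef_pos: [0.5389, -0.3096, 0.0391]
eef_rot: [0.0, 0.987, 0.163, 0.0]
wrist_force: [-3.0, 2.2, 6.4]
opening: 0.703
grasp_force: 66.5
```

Request:
move_arm(plan=[0, 0, 0, 0, 0, 0, 0, 0, 0, 0, 0, 0, 0, 0, 0, 0, 0, 0, 0, 0, 0.5, 0, 0, 0, 0, 0, 1.4, 0, 0, 0, 0, 0, 2.4, 0, 0, 0, 0, 0, 3.3, 0, 0, 0, -0.8, -0.6, 3.8, 0, 0, 0, -1.6, -1.2, 3.8, 0, 0, 0, -2.4, -1.8, 3.8, 0, 0, 0], grip=85)

```text
time_s: 29.85
eef_pos: [0.4173, -0.4002, 0.2279]
eef_rot: [0.001, 0.987, 0.163, 0.0]
wrist_force: [0.3, 0.4, 0.1]
opening: 0.998
grasp_force: 0.0
```

Request:
move_arm(plan=[-1, -0.7, 0, 0, 0, 0, -2, -1.4, 0, 0, 0, 0, -3, -2, 0, 0, 0, 0, -3, -2, 0, 0, 0, 0])

```text
time_s: 30.35
eef_pos: [0.2648, -0.5014, 0.2272]
eef_rot: [0.0, 0.987, 0.16, -0.0]
wrist_force: [0.7, 0.9, 0.9]
opening: 0.995
grasp_force: 0.0
```

```bash
python3 - <<'E'
from h import *
t=cam('top');s=cam('side')
a=s['pixels'][150:340,180:380,::-1]; b=t['pixels'][110:300,120:420,::-1]
a=cv2.resize(a,(400,380)); b=cv2.resize(b,(400,253)); im=np.zeros((380,800,3),np.uint8); im[:,:400]=a; im[:253,400:]=b
cv2.imwrite('pics/j.png',im); print(ctrl.get_obs()['time_s'])
E
```

```text
30.45
```

View pics/j.png

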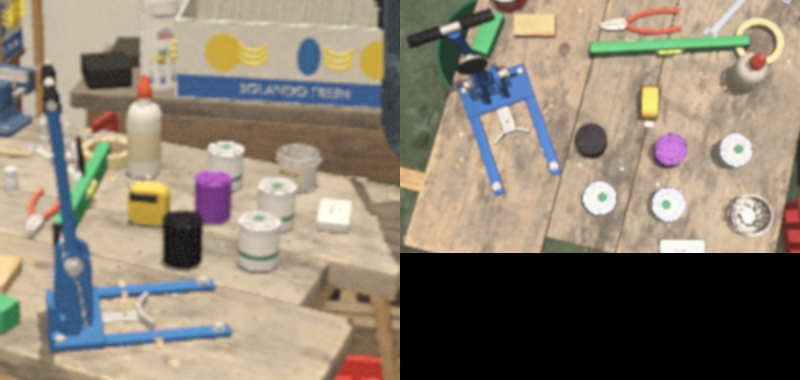

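The press is empty, the lever is up, and all three tins and the tape measure stand upright on the table with the bystanders untouched.

```bash
python3 -c "
from bench import ctrl
print(ctrl.hand_in())"
```

```text
the job is handed in; nothing more can be done
None
```

The job is handed in at about 30 s: the proud lid was pressed home with the lever and looks flush on camera, the lever was eased back up, the press is empty, the three tins and the tape measure stand upright on the table, and the glue bottle and nail tin were not touched.

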